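Seat an offcut between the stops of a sawing fence

ROBOT

A 6-joint arm with a two-finger parallel gripper is mounted at the origin on the work surface; the furniture and walls round the work are solid. World frame = base frame: x ahead of the robot, y to its left, z up, the work surface at z = 0. Lengths are in m, angles in rad, forces in N, time in s.
With the tool pointing down it reaches from about 0.325 to 0.75 m from the base axis. Payload 7.6 kg.
Tool frame: the origin (TCP) lies midway between the tips of the shut fingers; the grasp point (between the pads) lies manip.tcp_to_grasp behind it (manip.tcp_to_grasp is the distance from the TCP to the grasp point, in m); z points along the fingers, y is the line along which they close (so a half turn about z gives the same grasp; the last joint's range is limited). The gripper opens to 85 mm and grips with 20 to 120 N. Pads are 22 mm wide; open, the fingers measure 114 mm over their backs; the gripper's body (76 mm by 85 mm) begins 54 mm behind the grasp point. The pads swing forward as they close: fully open they stand 13 mm farther back than shut.
Start: joints at [-1.23, 0.052, 1.401, -0, 1.689, -0.07], TCP at [0.21, -0.481, 0.209] pointing down, gripper open.
Joint ranges: [-2.9, 2.9], [-0.91, 2.17], [0.12, 2.37], [-1.06, 4.2], [0.26, 2.73], [-2.93, 2.93]. Speed limits (rad/s): [2.57, 2.57, 3.01, 3.14, 3.14, 3.14].

INTERFACE

Orientations are given as a unit quaternion [x, y, z, w].
In Python, from bench import manip gives the robot as it stands.
- The arm moves only by the shell command python3 -m pendant 'ROWS'. ROWS is text: rows parted by semicolons, each of 7 numbers parted by spaces: the opening, from 0 (shut) to 1 (fully open), then the shift along the tool's x, y, z normalised to -1 to 1, where 1 is 0.02 m, then the turn, a rotation vector about the tool's x, y, z normalised to -1 to 1, where 1 is 0.08 rad. A call has 1 to 5 rows; each row shifts and turns the commanded pose from where the row before left it, along the tool's axes as they then stand; what a row does not reach is not made up. A row lasts 1/12 s, in which the tool goes at most 41.7 mm and 7.16 degrees, less where a joint would pass 70% of its speed; a pose out of reach is approached as far as the arm can. A call with a number of a shift or a turn outside -1 to 1 is refused whole. A call with a gripper value outside its range is refused whole. The fingers move at their own pace and stop on an object; the grip force is fixed at half the most. Time passes only in rows, so rows that do not move let the fingers close. It gives the time, the measured TCP pose, the force, the opening and the grip force at its end, in the units of the state.
- manip.read_state(): the state, without advancing time (a new reading comes with each control period).
- manip.get_image(name): name is "scene" or "side" or "wrist"; returns a dict with "image" (480x640x3 uint8, red, green, blue), "depth" (480x640 float32, m along the optical axis (not along the pixel's ray), 0 where there is no reading), "fx", "fy", "cx", "cy" (pixels), "R" (3x3) and "t" (3): a world point X has camera coordinates R X + t. Camera axes: x right, y down, z forward; pixel columns grow to the right and rows downward; lengths in m; the calibration is good to about 2 mm. A picture is of the moment at which its call begins.
- manip.hand_in(): hands the job in; it is judged then, once.
The state is a dict: "time": time; "joint_positions": joint angles; "qd": joint speeds; "joint_torque": joint torques, N m; "ee_pos": TCP position; "eef_rot": TCP orientation; "ft_force": force on the tool from outside, world axes, zero at the start; "moment": the same for the moment, N m; "width": finger opening in m; "gripper_force": force on a finger pad.
Only numpy, scipy, OpenCV 4.12 (cv2) and the standard library are available. Lean on these libraries where they do the work, as an engineer would, in place of code of your own. Each camera call takes 0.05 s, during which the arm holds its last target. There are 200 camera calls.

TASK

Get the wooden offcut in front of the fence ready for sawing: push it along the table until its long side sits flush against the fence and one end is up against the red end stop, and push the blue sliding stop up against its other end. Only push with the fingers, never lift the offcut, leave the mug, nail tin, sanding block and pencil where they are, and finish with the hand clear.

Things in the scene. Friction and masses are not known exactly. Their poses are not given: they have to be found in the camera images.
- fence: Low plywood fence with aluminium track on top, fixed to the table: 380 mm long (its y), 30 mm deep, 25 mm high. Origin: on the table, under the middle of its working face, which is the plane x = 0 and faces -x (to the robot); the fence fills x = 0 to 30 mm. The 45 x 140 mm offcut is home with its centre at x = -22.5, y = +70 mm and its long axis along y.
- red_stop (a point): Inner corner of the fence's working face and the red fixed end stop, on the table, at fence x = 0, y = +140 mm; axes as the fence. The red stop's face is the plane y = 140 mm and faces -y; the block fills fence x = -45 to +30, y = 140 to 170 mm and is 32 mm high.
- slide_stop (a joint): Blue sliding stop: metres moved along fence +y towards the red stop, 0 to 0.2, starts below 0.03. Jaw at fence x = -53.5 to -1.5 mm, 30 mm wide, 1.5 to 39.5 mm above the table, with a saddle over the fence. Inner face at fence y = -140 mm + value, outer face at -170 mm + value. About 1.5 N friction, stays where left; reads 0.14 when closed on the seated offcut.
- slide_stop_push (a point): Point on the outer (-y) face of the blue sliding stop, middle of its jaw (fence x = -27.5 mm), 20 mm above the table: a push here towards fence +y closes the stop, which also pushes along an offcut lying in its way. Axes as the fence.
- workpiece: Pale softwood offcut, a plain bar 45 mm (its x) x 140 mm (its y) x 28 mm high, about 0.1 kg, loose on the table between robot and fence, turned up to 0.3 rad from the fence's direction, always abreast of the gap between the two stops. Origin: centre of its underside.
- mug: White mug, 82 x 117 x 91 mm high, standing to one side; bystander. Origin: centre of its underside.
- tin_nails: Open round tin of nails, 76 mm diameter, 81 mm high, standing to one side; bystander. Origin: centre of its underside.
- sanding_block: Brown sanding block 64 (x) x 118 (y) x 35 mm high, on the right; bystander. Origin: centre of its underside.
- pencil: Red pencil, 169 mm long, lying behind the fence; bystander. Origin: centre of its underside, long axis y.
There are look-alikes about, which are no part of the job. What is shaped like the workpiece but black, pink or purple is not meant.

How it is judged:
At the end, for the whole second after the job is handed in: The offcut lies flat and at rest with its long side within 4 mm of the fence and parallel to it within 0.035 rad, its end within 4 mm of the red stop, and the blue stop is closed up to its other end (joint 0.134 to 0.146) (x of workpiece in the frame of fence between -0.0265 and -0.019 m and y of workpiece in the frame of fence between 0.066 and 0.074 m and angle between the y axis of workpiece and the y axis of fence, either way round below 0.035 rad and value of joint slide_stop between 0.134 and 0.146 m and height (world z) of workpiece below 0.004 m and angle between workpiece's own z axis and vertical below 0.05 rad and linear speed of workpiece below 0.01 m/s); the robot touches nothing.
It fails at once if the offcut is lifted off the table or tipped (height (world z) of workpiece above 0.012 m or angle between workpiece's own z axis and vertical above 0.2 rad).
It fails at once if a bystander (mug, nail tin, sanding block or pencil) is moved by more than 20 mm (distance of any of mug, tin_nails, sanding_block, pencil from where it was at the start of the episode above 0.02 m).
It also fails if it takes over 53 s, if anything falls off the work surface, if the arm or the gripper's body presses on something with over 40 N, if the wrist force passes 120 N, or if a joint passes its speed limit or range.

## Working session

There is one attempt and no reset: what is moved stays moved. The work goes in short steps, Python scripts to look and compute and a shell command to move; the robot and the scene stay as the last step left them, time stands still between calls to the robot, and variables do not carry over. Pictures are saved under pics/ and viewed, at most 10 in all, crops included, and the job is handed in when it is done.

```bash
mkdir -p pics; ls; python3 - <<'E'
from bench import manip
import cv2,numpy as np
s=manip.read_state();print(s['time'],s['ee_pos'],s['eef_rot'],s['width'],manip.tcp_to_grasp)
for n in('scene','side'):
    d=manip.get_image(n);np.savez(n,**d);cv2.imwrite(f'pics/{n}0.png',d['image'][:,:,::-1])
    print(n,d['fx'],d['cx'],d['cy'],-d['R'].T@d['t'])
E
```

```text
pics
0.0 [ 0.20955501 -0.48099509  0.20805919] [ 9.78981035e-01  2.03949786e-01 -1.08978577e-04 -7.79036519e-04] 0.08561205273251889 0.0187
scene 436.78303427469245 321.5424128791363 241.50538241685157 [0.26624345 0.50363125 0.78775862]
side 485.4664486214926 317.5803815825474 245.56558120619536 [0.34054805 0.76508921 0.78651456]
```

View pics/scene0.png

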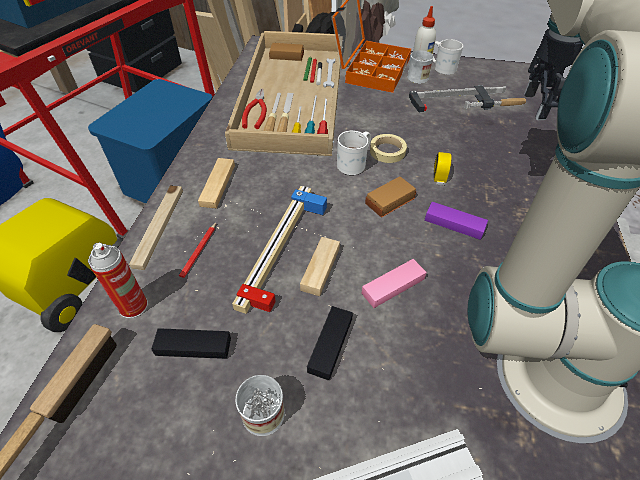

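View pics/side0.png

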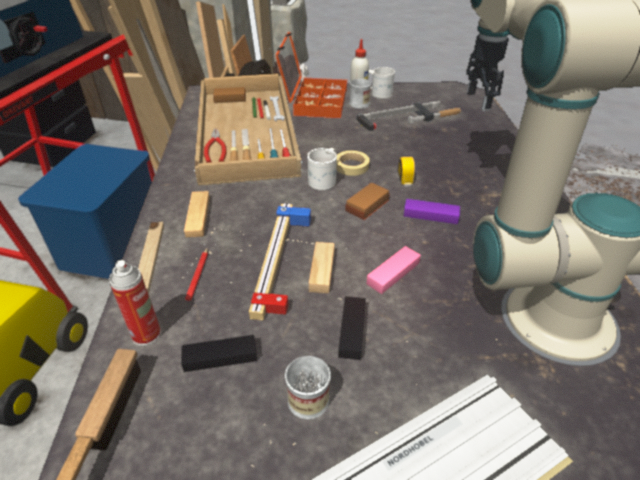

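The scene view shows the fence running from (300,190) to (240,310). The red stop is at (257,297), the blue stop at (310,200) and the pale offcut at (321,265). The side view agrees. The mug at (352,150) and brown block at (390,195) stand near the blue end, and black bars lie near the red end.

```bash
cat >vis.py <<'E'
import cv2,numpy as np
def cloud(d):
    v,u=np.mgrid[:480,:640];z=d['depth']
    c=np.stack([(u-d['cx'])/d['fx']*z,(v-d['cy'])/d['fy']*z,z],-1)
    return (c-d['t'])@d['R']
def hsv(d): return cv2.cvtColor(d['image'],cv2.COLOR_RGB2HSV)
def ray(d,u,v,z):
    u=np.asarray(u,float);v=np.asarray(v,float)
    r=np.stack([(u-d['cx'])/d['fx'],(v-d['cy'])/d['fy'],np.ones_like(u)],-1)@d['R']
    o=-d['R'].T@d['t'];return o+r*((z-o[2])/r[...,2])[...,None]
def rect(p):
    (c,s,a)=cv2.minAreaRect(p[:,:2].astype(np.float32)*1000)
    b=cv2.boxPoints((c,s,a));e=max(b[1]-b[0],b[2]-b[1],key=np.linalg.norm)
    if e[1]<0:e=-e
    return np.round(c,1),np.round(sorted(s),1),round(float(np.arctan2(-e[0],e[1])),3)  # yaw of y axis
E
python3 - <<'E'
from vis import *
for n,wc in(('scene',(321,265)),('side',(321,265))):
    d=dict(np.load(n+'.npz'));P=cloud(d);H=hsv(d);h,s,v=[H[...,i].astype(int) for i in range(3)]
    z=P[...,2];print(n)
    wood=((h>8)&(h<30)&(s>50)&(v>110)).astype(np.uint8)
    k,l=cv2.connectedComponents(wood);m=l==l[wc[1],wc[0]]
    print('wp z',np.percentile(z[m],[5,50,95]));t=m&(z>.022)&(z<.036);print('wp',rect(P[t]))
    w=(P[...,0]>.3)&(P[...,0]<.8)&(abs(P[...,1])<.45)&(z>.005)&(z<.06)
    for nm,c in(('red',((h<6)|(h>174))&(s>150)),('blue',(h>100)&(h<120)&(s>130))):
        k,l,st,ce=cv2.connectedComponentsWithStats((c&w).astype(np.uint8))
        for i in range(1,k):
            if st[i,4]>60:
                q=P[l==i];zt=np.percentile(q[:,2],90);q=q[q[:,2]>zt-.004];print(nm,ce[i].round(),'ztop',zt.round(4),rect(q))
    # fence: wood/track top at z 21..29 
    f=w&(z>.02)&(z<.030)&(~m);k,l,st,ce=cv2.connectedComponentsWithStats(f.astype(np.uint8))
    for i in range(1,k):
        if st[i,4]>150: print('f',ce[i].round(),st[i,4],rect(P[l==i]))
    for nm,lo,hi in(('tall',.06,.1),('mid',.03,.04)):
        f=(P[...,0]>.2)&(P[...,0]<.9)&(abs(P[...,1])<.5)&(z>lo)&(z<hi);k,l,st,ce=cv2.connectedComponentsWithStats(f.astype(np.uint8))
        for i in range(1,k):
            if st[i,4]>150: print(nm,ce[i].round(),st[i,4],rect(P[l==i]))
E
```

```text
scene
wp z [0.01132784 0.02742958 0.02976965]
wp (array([519.2, -28.4]), array([ 45.7, 140.6]), 0.126)
red [193. 257.] ztop 0.0091 (array([791.6,  62.4]), array([ 14.3, 134. ]), 0.154)
red [257. 297.] ztop 0.0329 (array([601.2, 109.2]), array([30.4, 74.1]), -1.462)
blue [311. 201.] ztop 0.0405 (array([ 629.7, -188.7]), array([31.4, 85. ]), -1.476)
f [276. 242.] 1297 (array([637.9, -57.2]), array([ 80.7, 301.4]), -0.083)
f [439. 212.] 335 (array([ 327.7, -300.4]), array([49.9, 55.4]), 1.568)
f [393. 280.] 1182 (array([357.2, -56.7]), array([ 47.1, 141.6]), -0.547)
f [248. 301.] 246 (array([598.7, 123.3]), array([31.7, 83.1]), -1.192)
f [330. 341.] 1545 (array([419.8, 130. ]), array([ 45.2, 142.1]), 0.097)
f [191. 341.] 1658 (array([658.2, 252.4]), array([ 47.7, 140.2]), -1.144)
f [ 89. 374.] 261 (array([782.4, 383. ]), array([  4.8, 134.7]), 0.133)
tall [286. 134.] 374 (array([ 785. , -360.8]), array([ 25.9, 248.5]), -1.145)
tall [353. 144.] 627 (array([ 602.8, -394.8]), array([ 80.1, 104.3]), 0.238)
tall [124. 291.] 431 (array([812.8, 239.7]), array([28.4, 57. ]), -0.456)
tall [ 74. 
[... 1581 characters left out ...]
([ 78.3, 102.7]), 0.245)
tall [254. 161.] 332 (array([ 788.8, -355.7]), array([ 19.5, 240. ]), -1.195)
tall [139. 315.] 468 (array([814.3, 245.3]), array([28.8, 57. ]), -0.795)
tall [105. 393.] 1347 (array([794.1, 397.5]), array([ 36.6, 166.1]), 0.125)
tall [307. 378.] 690 (array([467.3, 305. ]), array([75.1, 76.5]), 0.694)
mid [256. 170.] 275 (array([ 783.5, -355.1]), array([ 14.5, 251.8]), -1.183)
mid [368. 196.] 584 (array([ 453.5, -304.9]), array([ 64.6, 116.2]), -0.49)
mid [294. 212.] 239 (array([ 628. , -187.4]), array([35.2, 84.7]), -1.471)
mid [269. 298.] 331 (array([599.5, 110.5]), array([32.4, 73.9]), -1.506)
mid [117. 404.] 298 (array([780. , 396.3]), array([ 14.8, 160.7]), 0.057)
```

```bash
python3 -m pendant '1 0 0 0 0 0 0.95;1 0 0 0 0 0 0.95;1 0 0 0 0 0 0.95;1 0 0 0 0 0 0.95;1 0 0 0 0 0 0'
python3 -m pendant '1 0.72 -1 0 0 0 0;1 0.72 -1 0 0 0 0;1 0.72 -1 0 0 0 0;1 0.72 -1 0 0 0 0;1 0.72 -1 0 0 0 0'
```

```text
time: 0.52
ee_pos: [0.2096, -0.4811, 0.2084]
eef_rot: [0.999, 0.052, -0.0, -0.0]
ft_force: [0.1, -0.1, -0.2]
width: 0.0853
gripper_force: 0.0
time: 0.93
ee_pos: [0.2709, -0.3731, 0.2086]
eef_rot: [0.999, 0.055, -0.0, -0.0]
ft_force: [0.7, -0.4, 0.7]
width: 0.0853
gripper_force: 0.0
```

```bash
python3 -m pendant '1 0.72 -1 0 0 0 0;1 0.72 -1 0 0 0 0;1 0.72 -1 0 0 0 0;1 0.72 -1 0 0 0 0;1 0.72 -1 0 0 0 0' >/dev/null
python3 -m pendant '1 0.72 -1 0 0 0 0;1 0.72 -1 0 0 0 0;1 0.72 -1 0 0 0 0;1 0.72 -1 0 0 0 0;1 0.72 -1 0 0 0 0' >/dev/null
python3 -m pendant '1 0.72 -1 0 0 0 0;1 0.72 -1 0 0 0 0;1 0.72 -1 0 0 0 0;1 0.72 -1 0 0 0 0;1 0.72 -1 0 0 0 0'
python3 -m pendant '1 0.72 -1 0 0 0 0;1 0 0 1 0 0 0;1 0 0 1 0 0 0;1 0 0 1 0 0 0;1 0 0 1 0 0 0'
```

```text
time: 2.18
ee_pos: [0.4537, -0.0517, 0.2087]
eef_rot: [0.998, 0.055, -0.0, 0.0]
ft_force: [0.6, -0.5, -0.7]
width: 0.0858
gripper_force: 0.0
time: 2.6
ee_pos: [0.4654, -0.0312, 0.1277]
eef_rot: [0.998, 0.055, -0.0, 0.0]
ft_force: [1.1, -0.2, 0.0]
width: 0.0853
gripper_force: 0.0
```

```bash
python3 -m pendant '1 0 0 1 0 0 0;1 0 0 1 0 0 0;1 0 0 1 0 0 0;1 0 0 1 0 0 0;1 0 0 0 0 0 0'
python3 - <<'E'
from bench import manip
import cv2
cv2.imwrite('pics/s1.png',manip.get_image('scene')['image'][150:390,180:500,::-1].repeat(2,0).repeat(2,1))
E
```

```text
time: 3.02
ee_pos: [0.4627, -0.0311, 0.0447]
eef_rot: [0.999, 0.054, -0.004, -0.001]
ft_force: [-0.5, -0.1, -1.7]
width: 0.0855
gripper_force: 0.0
```

View pics/s1.png

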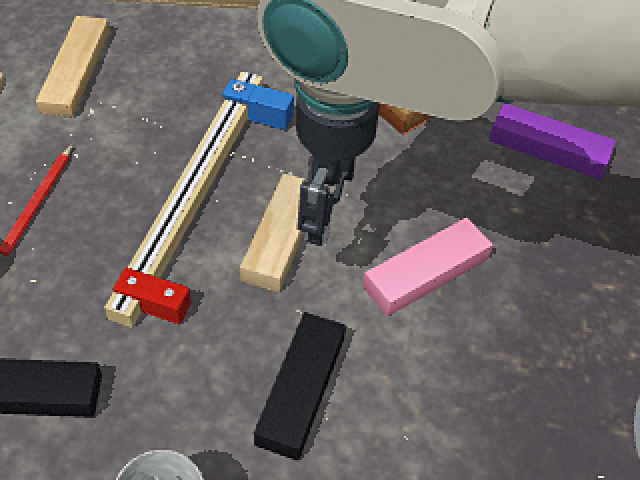

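The fingers, at crop (318,200), hang on the robot side of the offcut and clear of everything. Next I go down and push.

```bash
python3 -m pendant '1 0 0 0.9 0 0 0;1 0 0 0.8 0 0 0;1 0 0 0.6 0 0 0;1 0 0 0 0 0 0'
python3 -m pendant '1 0.4 0 0 0 0 0;1 0.4 0 0 0 0 0;1 0.4 0 0 0 0 0;1 0.4 0 0 0 0 0;1 0.4 0 0 0 0 0'
python3 -m pendant '1 0.4 0 0 0 0 0;1 0.4 0 0 0 0 0;1 0.4 0 0 0 0 0;1 0.4 0 0 0 0 0;1 0 0 0 0 0 0'
```

```text
time: 3.4
ee_pos: [0.4648, -0.0314, 0.002]
eef_rot: [0.999, 0.054, -0.001, -0.0]
ft_force: [-0.8, 0.4, -0.6]
width: 0.0854
gripper_force: 0.0
time: 3.82
ee_pos: [0.5069, -0.0272, 0.0037]
eef_rot: [0.999, 0.054, 0.001, 0.0]
ft_force: [-0.0, 0.4, 0.0]
width: 0.0853
gripper_force: 0.0
time: 4.23
ee_pos: [0.5385, -0.0237, 0.003]
eef_rot: [0.999, 0.053, 0.0, 0.0]
ft_force: [-0.1, -1.0, 0.1]
width: 0.0855
gripper_force: 0.0
```

```bash
python3 -m pendant '1 0.4 0 0.1 0 0 0;1 0.4 0 0.1 0 0 0;1 0.3 0 0 0 0 0;1 0 0 0 0 0 0'
python3 -m pendant '1 0.15 0 0 0 0 0;1 0.1 0 0 0 0 0;1 0 0 0 0 0 0'
python3 - <<'E'
from bench import manip
import cv2
cv2.imwrite('pics/s2.png',manip.get_image('scene')['image'][150:390,180:500,::-1].repeat(2,0).repeat(2,1))
E
```

```text
time: 4.57
ee_pos: [0.56, -0.0214, -0.0012]
eef_rot: [0.999, 0.053, 0.0, 0.0]
ft_force: [0.6, 0.4, -1.0]
width: 0.0852
gripper_force: 0.0
time: 4.82
ee_pos: [0.5643, -0.021, -0.001]
eef_rot: [0.999, 0.053, 0.0, 0.0]
ft_force: [0.5, -0.4, -0.7]
width: 0.0854
gripper_force: 0.0
```

View pics/s2.png

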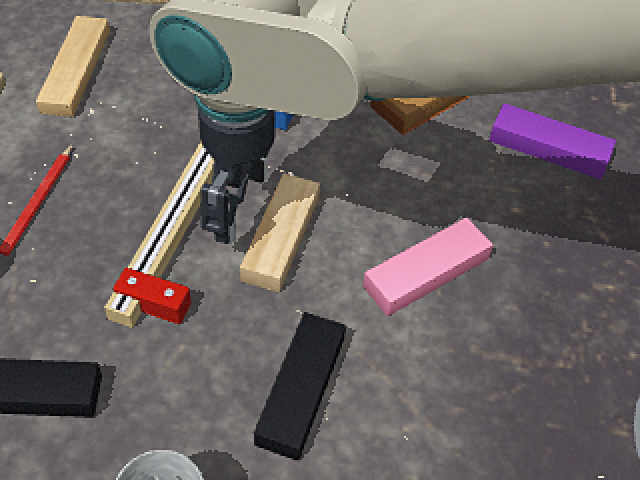

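The fingers, now at crop (220,200), passed over the offcut, which is still at (280,235). The tips must be higher than assumed, so I'll measure them.

```bash
python3 - <<'E'
from bench import manip
from vis import *
for n in('scene','side'):
    d=manip.get_image(n);P=cloud(d);H=hsv(d);v=H[...,2].astype(int)
    z=P[...,2];m=(abs(P[...,0]-.56)<.05)&(abs(P[...,1]+.021)<.08)&(z>.004)&(z<.12)
    q=P[m];print(n)
    for a in np.arange(.005,.1,.01):
        s=q[(q[:,2]>=a)&(q[:,2]<a+.01)]
        if len(s):print(a.round(3),len(s),(1000*s[:,:2].min(0)).round(),(1000*s[:,:2].max(0)).round())
    h,s=H[...,0],H[...,1]
    k,l=cv2.connectedComponents(((h>8)&(h<30)&(s>50)&(v>60)&(z>.022)&(z<.036)&(P[...,0]<.57)).astype(np.uint8))
    print('wp',rect(P[l==l[265,316]]),(l==l[265,316]).sum())
E
```

```text
scene
0.005 28 [510.  38.] [533.  44.]
0.015 45 [510. -86.] [544.  44.]
0.025 705 [510. -99.] [571.  44.]
0.035 37 [550. -69.] [578.  34.]
0.045 48 [550. -72.] [573.  34.]
0.055 35 [550. -72.] [571.  34.]
0.065 19 [550. -72.] [570.  27.]
0.075 28 [546. -72.] [570.  52.]
0.085 86 [546. -55.] [569.  53.]
0.095 69 [545. -56.] [569.  52.]
wp (array([519.2, -28.4]), array([ 45.6, 141.7]), 0.125) 1079
side
0.005 30 [510.  39.] [530.  45.]
0.015 42 [ 511. -101.] [542.  45.]
0.025 538 [510. -98.] [574.  45.]
0.035 28 [549. -66.] [574.  36.]
0.045 42 [548. -68.] [570.  37.]
0.055 28 [548. -65.] [569.  38.]
0.065 4 [548. -76.] [559.  36.]
0.075 22 [545.  20.] [568.  54.]
0.085 82 [543. -57.] [568.  55.]
0.095 52 [543. -55.] [568.  53.]
wp (array([517.5, -27.2]), array([ 45.2, 145.2]), 0.121) 860
```

Offcut unmoved. The open tips are at z ≈ 29 mm when the TCP reads 0, just skimming its top. I'll back off and go about 18 mm lower, watching the force.

```bash
python3 -m pendant '1 0 0 -1 0 0 0;1 -1 0 0 0 0 0;1 -1 0 0 0 0 0;1 -1 0 0 0 0 0;1 -1 0 0 0 0 0'
python3 -m pendant '1 -1 0 0 0 0 0;1 0 0 0.8 0 0 0;1 0 0 0.6 0 0 0;1 0 0 0 0 0 0'
python3 -m pendant '1 0 0 0.3 0 0 0;1 0 0 0.2 0 0 0;1 0 0 0 0 0 0'
```

```text
time: 5.38
ee_pos: [0.4835, -0.0295, 0.0189]
eef_rot: [0.999, 0.053, 0.0, 0.0]
ft_force: [-0.2, -0.1, 0.5]
width: 0.0853
gripper_force: 0.0
time: 5.72
ee_pos: [0.4627, -0.0315, -0.011]
eef_rot: [0.999, 0.053, -0.002, -0.0]
ft_force: [-0.5, 0.4, -0.6]
width: 0.0855
gripper_force: 0.0
time: 5.97
ee_pos: [0.4645, -0.0316, -0.0195]
eef_rot: [0.999, 0.053, -0.0, -0.0]
ft_force: [-0.6, -0.8, 1.3]
width: 0.0852
gripper_force: 0.0
```

```bash
python3 -m pendant '1 0.4 0 0 0 0 0;1 0.4 0 0 0 0 0;1 0.4 0 0 0 0 0;1 0.4 0 0 0 0 0;1 0.4 0 0 0 0 0'
python3 -m pendant '1 0.4 0 0 0 0 0;1 0.4 0 0 0 0 0;1 0.4 0 0 0 0 0;1 0.4 0 0 0 0 0;1 0 0 0 0 0 0'
python3 - <<'E'
from bench import manip
from vis import *
d=manip.get_image('scene');cv2.imwrite('pics/s3.png',d['image'][150:390,180:500,::-1].repeat(2,0).repeat(2,1))
E
```

```text
time: 6.38
ee_pos: [0.5055, -0.0273, -0.0189]
eef_rot: [0.999, 0.053, 0.0, 0.0]
ft_force: [-0.4, -0.6, 1.1]
width: 0.0852
gripper_force: 0.5
time: 6.8
ee_pos: [0.5377, -0.0238, -0.0189]
eef_rot: [0.999, 0.053, 0.001, 0.0]
ft_force: [0.1, 1.1, 0.4]
width: 0.0852
gripper_force: 0.0
```

View pics/s3.png

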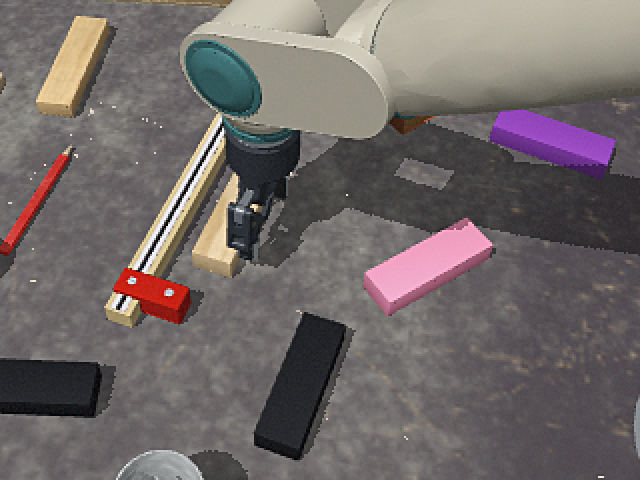

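The offcut, at crop (225,240), now moves squarely ahead of the fingers. I'll continue until the fence pushes back.

```bash
python3 -m pendant '1 0.4 0 0 0 0 0;1 0.4 0 0 0 0 0;1 0.2 0 0 0 0 0;1 0 0 0 0 0 0'
python3 -m pendant '1 0.15 0 0 0 0 0;1 0.15 0 0 0 0 0;1 0 0 0 0 0 0'
```

```text
time: 7.18
ee_pos: [0.5571, -0.0217, -0.019]
eef_rot: [0.999, 0.053, 0.0, 0.0]
ft_force: [0.0, -0.6, 0.8]
width: 0.0854
gripper_force: 0.0
time: 7.43
ee_pos: [0.5624, -0.0211, -0.0191]
eef_rot: [0.999, 0.053, 0.0, 0.0]
ft_force: [-0.3, 0.3, -0.2]
width: 0.0852
gripper_force: 0.0
```

```bash
python3 -m pendant '1 0.1 0 0 0 0 0;1 0.1 0 0 0 0 0;1 0 0 0 0 0 0'
python3 -m pendant '1 0.1 0 0 0 0 0;1 0 0 0 0 0 0'
```

```text
time: 7.68
ee_pos: [0.5649, -0.0208, -0.0193]
eef_rot: [0.999, 0.053, -0.002, 0.0]
ft_force: [-6.3, -1.1, 4.1]
width: 0.0856
gripper_force: 3.3
time: 7.85
ee_pos: [0.5648, -0.0209, -0.0194]
eef_rot: [0.999, 0.053, -0.004, 0.0]
ft_force: [-18.2, -1.9, 11.7]
width: 0.0854
gripper_force: 9.3
```

Firm contact against the fence (18 N). I'll back off, rise, shut the fingers and go round behind the blue stop.

```bash
python3 -m pendant '1 -0.5 0 0 0 0 0;1 -0.7 0 0 0 0 0;1 0 0 -1 0 0 0;1 0 0 -1 0 0 0;1 0 0 -1 0 0 0'
python3 -m pendant '0 0 0 -1 0 0 0;0 0 0 -1 0 0 0;0 0 0 -1 0 0 0;0 0.22 1 0 0 0 0;0 0.22 1 0 0 0 0'
python3 -m pendant '0 0.22 1 0 0 0 0;0 0.22 1 0 0 0 0;0 0.22 1 0 0 0 0;0 0.22 1 0 0 0 0;0 0.22 1 0 0 0 0' >/dev/null
python3 -m pendant '0 0.22 1 0 0 0 0;0 0.22 1 0 0 0 0;0 0.22 1 0 0 0 0;0 0.22 1 0 0 0 0;0 0 0 0 0 0 0'
python3 - <<'E'
from bench import manip
from vis import *
e=manip.read_state()['ee_pos'];r=(e[:2]*1000-[624.3,-43.1]);c,s=np.cos(.107),np.sin(.107);print('tcp fence',r@[c,s],r@[-s,c],e[2])
for n in('scene','side'):
    d=manip.get_image(n);P=cloud(d);z=P[...,2];H=hsv(d)
    cv2.imwrite(f'pics/{n}4.png',d['image'][100:340,180:500,::-1].repeat(2,0).repeat(2,1))
    m=(abs(P[...,0]-e[0])<.05)&(abs(P[...,1]-e[1])<.06)&(z>.045)&(z<.2)
    q=P[m];print(n,'lowest',np.percentile(q[:,2],[0,1,3]))
    s=q[q[:,2]<q[:,2].min()+.02];print(s.min(0),s.max(0))
    h,s,v=H[...,0],H[...,1],H[...,2];X=(P-[.6243,-.0431,0]);fx=X[...,0]*.9943+X[...,1]*.1068;fy=-X[...,0]*.1068+X[...,1]*.9943
    m=(fx<-.004)&(fx>-.09)&(abs(fy)<.135)&(z>.022)&(z<.034)&(h>8)&(h<30)&(s>50)
    k,l,st,ce=cv2.connectedComponentsWithStats(m.astype(np.uint8));i=1+st[1:,4].argmax()
    print('wp fence',rect(np.stack([fx,fy],-1)[l==i]))
E
```

```text
time: 8.27
ee_pos: [0.5438, -0.0231, 0.0415]
eef_rot: [0.999, 0.053, -0.0, -0.0]
ft_force: [0.3, -0.2, 0.1]
width: 0.0855
gripper_force: 0.0
time: 8.68
ee_pos: [0.5584, -0.0618, 0.1031]
eef_rot: [0.999, 0.054, 0.002, 0.0]
ft_force: [0.1, -0.3, 0.0]
width: 0.0254
gripper_force: 0.0
time: 9.52
ee_pos: [0.6159, -0.24, 0.1005]
eef_rot: [0.999, 0.052, 0.0, 0.001]
ft_force: [-0.6, -0.5, 0.5]
width: 0.0
gripper_force: 0.0
tcp fence -29.376911719059354 -194.87045466027828 0.10051920966026406
scene lowest [0.122422   0.12363881 0.12839678]
[ 0.60583626 -0.24943603  0.122422  ] [ 0.62747134 -0.22678331  0.1422983 ]
wp fence (array([-24.2,  25.2]), array([ 40.5, 142.3]), 0.005)
side lowest [0.04572134 0.12336444 0.12503906]
[ 0.65222192 -0.18712834  0.04572134] [ 0.65315558 -0.18135989  0.04658001]
wp fence (array([-24.9,  27.5]), array([ 41.7, 144.7]), 0.001)
```

View pics/scene4.png

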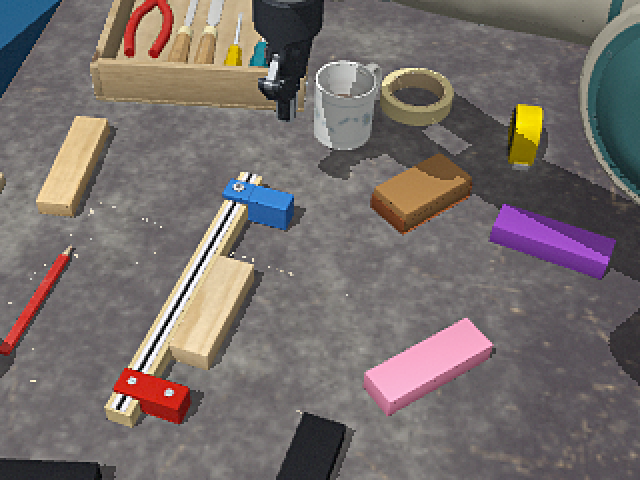

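The offcut lies flush on the fence at crop (215,310), with its yaw within 0.005 rad. The gripper at (285,100) is beyond the blue stop and clear of the mug at (345,105). I'll descend and push.

```bash
python3 -m pendant '0 0 0 1 0 0 0;0 0 0 1 0 0 0;0 0 0 1 0 0 0;0 0 0 1 0 0 0;0 0 0 0.9 0 0 0'
python3 -m pendant '0 0 0 0.2 0 0 0;0 0 0 0.2 0 0 0;0 0 0 0 0 0 0'
python3 -m pendant '0 0 -0.4 0 0 0 0;0 0 -0.4 0 0 0 0;0 0 -0.4 0 0 0 0;0 0 -0.4 0 0 0 0;0 0 -0.4 0 0 0 0'
python3 -m pendant '0 0 -0.4 0 0 0 0;0 0 -0.4 0 0 0 0;0 0 -0.4 0 0 0 0;0 0 -0.4 0 0 0 0;0 0 0 0 0 0 0'
```

```text
time: 10.03
ee_pos: [0.6154, -0.2352, 0.0018]
eef_rot: [0.999, 0.054, -0.0, -0.0]
ft_force: [0.6, -0.2, -0.1]
width: 0.0002
gripper_force: 0.0
time: 10.28
ee_pos: [0.6158, -0.2361, -0.0049]
eef_rot: [0.999, 0.054, 0.0, 0.0]
ft_force: [-0.3, 0.8, -0.6]
width: 0.0002
gripper_force: 0.0
time: 10.7
ee_pos: [0.612, -0.1962, -0.004]
eef_rot: [0.999, 0.053, 0.001, 0.001]
ft_force: [1.1, -1.2, 1.1]
width: 0.0
gripper_force: 1.0
time: 11.12
ee_pos: [0.6078, -0.1632, -0.0053]
eef_rot: [0.999, 0.054, -0.0, -0.0]
ft_force: [0.3, -0.5, 0.3]
width: -0.0
gripper_force: 0.0
```

```bash
python3 -m pendant '0 0 -0.4 0 0 0 0;0 0 -0.4 0 0 0 0;0 0 -0.4 0 0 0 0;0 0 -0.4 0 0 0 0;0 0 -0.4 0 0 0 0'
python3 -m pendant '0 0 -0.3 0 0 0 0;0 0 -0.3 0 0 0 0;0 0 -0.3 0 0 0 0;0 0 0 0 0 0 0'
python3 - <<'E'
from bench import manip
from vis import *
d=manip.get_image('scene');cv2.imwrite('pics/s5.png',d['image'][150:390,180:500,::-1].repeat(2,0).repeat(2,1))
E
```

```text
time: 11.53
ee_pos: [0.6035, -0.1246, -0.0053]
eef_rot: [0.999, 0.053, -0.0, 0.0]
ft_force: [1.2, -3.2, -1.0]
width: -0.0002
gripper_force: 1.2
time: 11.87
ee_pos: [0.6017, -0.106, -0.0052]
eef_rot: [0.999, 0.054, -0.0, -0.0]
ft_force: [0.2, 0.3, -0.5]
width: 0.0001
gripper_force: 0.0
```

View pics/s5.png

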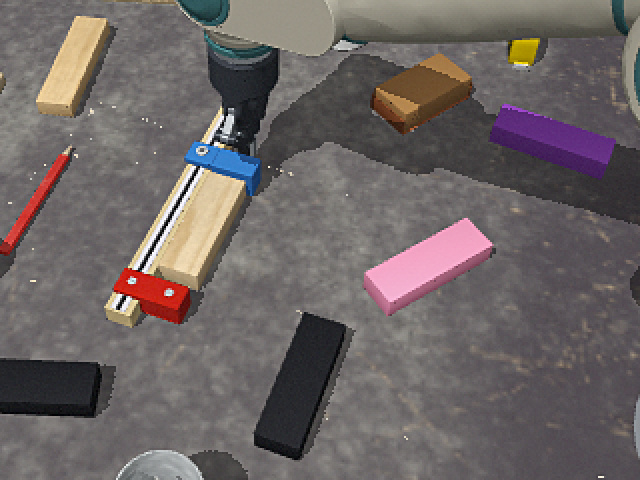

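The blue stop at crop (225,165) is against the offcut's end and pushes it along the fence. A gap of about 17 mm to the red stop at (165,290) remains.

```bash
python3 -m pendant '0 0 -0.3 0 0 0 0;0 0 -0.3 0 0 0 0;0 0 0 0 0 0 0'
python3 -m pendant '0 0 -0.12 0 0 0 0;0 0 0 0 0 0 0'
python3 -m pendant '0 0 -0.1 0 0 0 0;0 0 0 0 0 0 0'
```

```text
time: 12.17
ee_pos: [0.6006, -0.0945, -0.005]
eef_rot: [0.999, 0.054, 0.0, -0.0]
ft_force: [-0.4, 0.4, -0.3]
width: -0.0001
gripper_force: 0.0
time: 12.33
ee_pos: [0.6004, -0.0928, -0.005]
eef_rot: [0.999, 0.053, 0.0, -0.0]
ft_force: [-0.2, -1.3, 0.1]
width: 0.0003
gripper_force: 0.0
time: 12.5
ee_pos: [0.6002, -0.091, -0.005]
eef_rot: [0.999, 0.053, 0.0, 0.0]
ft_force: [-0.8, -1.1, 0.6]
width: 0.0001
gripper_force: 0.4
```

```bash
python3 -m pendant '0 0 -0.1 0 0 0 0;0 0 -0.1 0 0 0 0;0 0 0 0 0 0 0'
python3 -m pendant '0 0 -0.1 0 0 0 0;0 0 0 0 0 0 0'
```

```text
time: 12.75
ee_pos: [0.6001, -0.0897, -0.0049]
eef_rot: [0.999, 0.053, 0.001, 0.002]
ft_force: [2.7, -12.2, -2.4]
width: 0.0001
gripper_force: 6.0
time: 12.92
ee_pos: [0.6001, -0.0897, -0.0048]
eef_rot: [0.999, 0.052, 0.001, 0.004]
ft_force: [3.0, -20.4, -3.0]
width: -0.0001
gripper_force: 9.6
```

It stops at 20 N: closed. I'll retreat and check.

```bash
python3 -m pendant '0 0 0.5 0 0 0 0;0 0 1 0 0 0 0;0 0 0 -1 0 0 0;0 0 0 -1 0 0 0;0 0 0 -1 0 0 0'
python3 -m pendant '0 0 0 -1 0 0 0;0 0 0 -1 0 0 0;0 0 1 -1 0 0 0;0 0 1 -1 0 0 0;0 0 1 0 0 0 0'
python3 -m pendant '0 0 1 0 0 0 0;0 0 1 0 0 0 0;0 0 1 0 0 0 0;0 0 0 0 0 0 0;0 0 0 0 0 0 0'
python3 - <<'E'
from bench import manip
from vis import *
for n in('scene','side'):
    d=manip.get_image(n);P=cloud(d);z=P[...,2];H=hsv(d)
    if n=='scene':cv2.imwrite('pics/s6.png',d['image'][100:340,180:500,::-1].repeat(2,0).repeat(2,1))
    h,s,v=H[...,0],H[...,1],H[...,2];X=(P-[.6243,-.0431,0]);fx=X[...,0]*.9943+X[...,1]*.1068;fy=-X[...,0]*.1068+X[...,1]*.9943
    F=np.stack([fx,fy],-1);w=(abs(fx)<.09)&(abs(fy)<.19)
    for nm,m in(('wp',(fx<-.004)&w&(z>.022)&(z<.034)&(h>8)&(h<30)&(s>50)),('blue',w&(z>.034)&(z<.045)&(h>100)&(h<120)&(s>130)),('red',w&(z>.027)&(z<.037)&((h<6)|(h>174))&(s>150))):
        k,l,st,ce=cv2.connectedComponentsWithStats(m.astype(np.uint8));i=1+st[1:,4].argmax()
        print(n,nm,rect(F[l==i]),(F[l==i].min(0)*1000).round(1),(F[l==i].max(0)*1000).round(1))
E
```

```text
time: 13.33
ee_pos: [0.6022, -0.1148, 0.0551]
eef_rot: [0.999, 0.053, -0.001, -0.001]
ft_force: [0.2, -1.0, 0.0]
width: 0.0003
gripper_force: 0.0
time: 13.75
ee_pos: [0.611, -0.1752, 0.1404]
eef_rot: [0.999, 0.054, 0.004, 0.001]
ft_force: [0.2, 0.3, 1.8]
width: -0.0002
gripper_force: 0.0
time: 14.17
ee_pos: [0.6152, -0.2346, 0.1344]
eef_rot: [0.999, 0.053, -0.0, -0.001]
ft_force: [0.5, 0.8, 1.2]
width: -0.0003
gripper_force: 0.0
scene wp (array([-24.4,  66.8]), array([ 40.7, 141.4]), -0.004) [-44.9  -4. ] [ -4.  137.5]
scene blue (array([-10.2, -14.9]), array([31.9, 84.7]), -1.53) [-52.9 -32.1] [32.1  0.6]
scene red (array([ -6.9, 154.2]), array([31. , 75.5]), -1.559) [-44.7 138.5] [ 30.9 170. ]
side wp (array([-24.9,  71.5]), array([ 41.6, 144.2]), -0.0) [-45.7  -0.6] [ -4.1 143.6]
side blue (array([-12.2, -12.7]), array([33.5, 82.5]), -1.489) [-53.7 -30.6] [29.2  3.9]
side red (array([ -8.4, 157. ]), array([28.8, 74. ]), 1.532) [-45.6 141.8] [ 28.9 171.6]
```

View pics/s6.png

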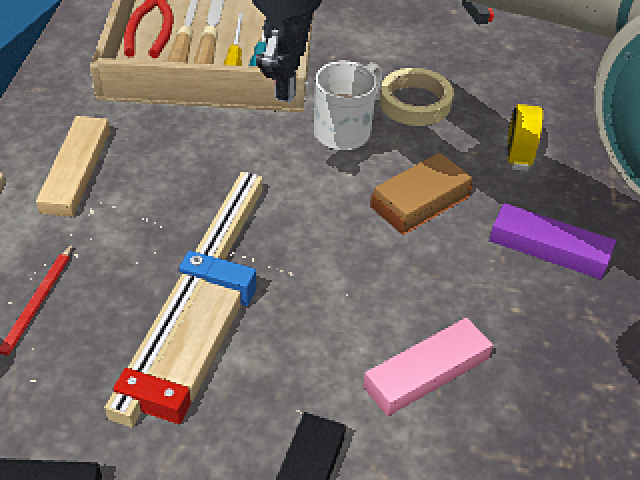

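The offcut, at crop (195,335), sits flush on the fence with no gap to the red stop or to the blue stop. Its front edge is at −45 mm, its centre y is about 69 mm and its yaw is near 0. The hand is clear.

```bash
python3 -c "
from bench import manip
print(manip.hand_in())"
```

```text
the job is handed in; nothing more can be done
None
```

Job handed in at about 14 s, with no verdict returned: by camera the offcut is flush on the fence and against the red stop, the blue stop is closed on its other end, the hand is clear, and I saw no bystander move.

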